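# Line up the easel brace with the drift and bolt it

### The arm

A 7-joint arm with a two-finger parallel gripper is mounted at the origin on the work surface. World frame = base frame: x ahead of the robot, y to its left, z up, the work surface at z = 0. Lengths are in m, angles in rad, forces in N, time in s.
With the tool pointing down it reaches from about 0.35 to 0.9 m from the base axis. Payload 7.2 kg.
Tool frame: the origin (TCP) lies between the finger pads; the fingertips stand 25 mm ahead of it and the grasp point (between the pads) lies 6 mm ahead of it; z points along the fingers, y is the direction in which the jaws open and shut (so a half turn about z gives the same grasp; the last joint's range is limited). The gripper opens to 85 mm and grips with 20 to 120 N. Pads are 22 mm wide; open, the fingers measure 114 mm over their backs; the gripper's body (76 mm by 85 mm) begins 54 mm behind the grasp point. The pads swing forward as they close: fully open they stand 13 mm farther back than shut.
Start: joints at [-0.068, 0.411, -0.013, 1.596, 0.006, 1.134, -0.082], TCP at [0.625, -0, 0.256] pointing down, gripper open.
Joint ranges: [-2.95, 2.95], [-0.29, 1.99], [-1.47, 1.44], [0.14, 2.54], [-1.03, 4.17], [0.13, 1.85], [-2.86, 2.86]. Speed limits (rad/s): [2.39, 2.39, 3.01, 3.01, 3.14, 3.14, 3.14].

### API

Orientations are given as a unit quaternion [w, x, y, z].
In Python, from bench import manip gives the robot as it stands. The module is installed in compiled form; this text tells all that it offers.
- The arm moves only by the tool move_arm, never from a script. Its argument "targets" is a list of rows, each an object with "grip": the opening, from 0 (shut) to 1 (fully open); "slide": the shift along the tool's x, y, z in cm, a list of three; "roll": the turn about the tool's z in degrees. In form: [{"grip": grip, "slide": [dx, dy, dz], "roll": roll}, ...]. A call has 1 to 12 rows; each row shifts and turns the pose as measured when the row begins, along the tool's axes as they then stand; what a row does not reach is not made up. A row lasts 1/12 s, in which the tool goes at most 41.7 mm and 7.16 degrees, less where a joint would pass 70% of its speed; a pose out of reach is approached as far as the arm can. A call with a gripper value outside its range is refused whole. The fingers move at their own pace and stop on an object; "squeeze" is the grip in N (left out, the last holds). Time passes only in rows, so rows that do not move let the fingers close. It gives the time, the measured TCP pose, the force and the opening at its end, in the units of the state.
- manip.read_state(): the state, without advancing time (a new reading comes with each control period).
- manip.get_image(name): name is "scene" or "side" or "wrist"; returns a dict with "image" (420x560x3 uint8, red, green, blue), "mtx" (3x3 intrinsics, pixels), "k1" (the pictures are not rectified: a ray, as slopes to the right and down, at radius r is drawn at 1 + k1 r^2 times it, then the intrinsics apply), "R" (3x3) and "t" (3): a world point X has camera coordinates R X + t; the wrist camera has in their place "T_tool_cam" (4x4, takes a point from camera to tool coordinates, whose origin is the TCP and whose axes are the flange's). Camera axes: x right, y down, z forward; pixel columns grow to the right and rows downward; lengths in m; the calibration is good to about 2 mm. A picture is of the moment at which its call begins: read the wrist's pose just before it. There is no depth.
- manip.finish_job(): hands the job in, once; it reports no verdict.
The state is a dict: "clock": time; "q": joint angles; "qvel": joint speeds; "joint_torque": joint torques, N m; "tool_pos": TCP position; "eef_rot": TCP orientation; "contact_force": force on the tool from outside, world axes, zero at the start; "torque": the same for the moment, N m; "width": finger opening in m.
Only numpy, scipy, OpenCV 4.12 (cv2) and the standard library are available. Lean on these libraries where they do the work, as an engineer would, in place of code of your own. Each camera call takes 0.05 s, during which the arm holds its last target. There are 200 camera calls.

### The job

The loose end of the easel's flat steel corner brace lies with its bolt hole out of line with the hole in the wooden foot rail under it. Put the point of the tapered drift down through both holes and work it down firmly but without forcing it, letting it follow the holes, until its full-width part is through both and has drawn them into line; then pull it out and stand it back in its own bore of the tool block. Fit the round-headed bolt in its place, upright and fully home with its head down on the brace, let go of everything, and leave the wing-headed bolt and the other things on the table where they are.

Things in the scene. Friction and masses are not known exactly. Their poses are not given: they have to be found in the camera images.
- brace_hole (a point): Centre of the 15 mm hole in the brace's loose end, on its top face, 74 mm above the table. x along the brace away from the clamp bolt, y across, z up. Under it the fixed wooden foot rail, 28 mm thick, has a 15 mm through-hole, 40 mm of free space below. At first the rail's hole lies 3 to 6.5 mm to the -x side of this point and up to 7 mm to either side in y: partly hidden, not measured, to be found by feel or sight.
- brace: The brace: flat steel bar 6 mm thick, 36 mm wide, ending 18 mm past its hole. Its other end, 156 mm from the hole, is slotted and held by a snug clamp bolt with a head 16 mm above the bar: the bar swings on the bolt and slides along its slot, yields to about 4 N either way at the hole and stays where it is put. Other parts of the easel rise at most 40 mm above the bar, 120 mm or more from the hole. Axes as brace_hole; origin under the slotted end.
- drift_grip (a point): Centre of the drift's turned wooden handle: round, 26 mm across; with its 24 mm brass collar it spans 34 mm below to 31 mm above this point. z up along the drift, point downwards. Mass 0.1 to 0.2 kg.
- drift_tip (a point): The point of the drift, 100 mm below drift_grip. Steel part 66 mm long: 4 mm across at the tip, widening evenly to 14.2 mm at 45 mm from the tip, then parallel, 14.2 mm, for 21 mm up to the collar. Its full width is through the brace and into the rail when the tip is 51 mm below brace_hole; with the collar on the brace it is 66 mm below. Let free to follow the holes sideways it goes down with 3 to 8 N of push; 20 N against the rail or brace would bruise the wood.
- rack_bore (a point): Mouth of the drift's own bore in the wooden tool block: 16.5 mm bore right through; block 190 x 60 x 75 mm, fixed, this point on its top face, 75 mm above the table. The drift stands in it upright, collar resting on the block, tip 66 mm below this point. x along the block towards the two bolts, which stand 80 and 135 mm from this bore, in either order.
- bolt_head (a point): Centre of the cylindrical head (21 mm across, 14 mm tall) of the round-headed bolt; shank below the head 12.8 mm across and 50 mm long, end chamfered. It stands upright in the tool block with its head's underside 6 mm above the block's top. z up along the bolt. When it is home this point is 7 mm above brace_hole. 0.05 to 0.1 kg.
- wing_bolt: A wing-headed bolt of the same shank in the other bolt bore of the block; wings span 53 mm across the block, top 28 mm above the block. Not wanted. Origin at its lower end, 44 mm below the block's top.
Not all that is in view belongs to the job. There is more than one size of the part that bears drift_grip; the job needs the largest. What is shaped like the part that bears bolt_head but red is not meant.

How it is judged:
By the outcome, as a careful person would: the job done as asked, in the order asked, and still so for the second after the job is handed in, with the robot touching nothing.
It also fails if it takes over 69 s, if anything falls off the work surface, if the arm or the gripper's body presses on something with over 40 N, if the wrist force passes 120 N, or if a joint passes its speed limit or range.

## Working session

There is one attempt and no reset: what is moved stays moved. The work goes in short steps, Python scripts to look and compute and a tool call to move; the robot and the scene stay as the last step left them, time stands still between calls to the robot, and variables do not carry over. Pictures are saved under pics/ and viewed, about 8 in all and at most 12, crops included, and the job is handed in when it is done.

Besides the shell and the picture viewer there is one more tool, called after "Call:" as name([rows], argument=value, ...), one row to a line, values as JSON. move_arm: Moves the arm, as the interface text tells. Its arguments: {"type":"object","properties":{"targets":{"type":"array","items":{"type":"object","properties":{"grip":{"type":"number"},"slide":{"type":"array","items":{"type":"number"}},"roll":{"type":"number"}}}},"squeeze":{"type":"number"}},"required":["targets"]}

```bash
mkdir -p pics; cat > h.py <<'E'
import numpy as np, cv2
from bench import manip
from scipy.spatial.transform import Rotation as Ro
def rot(q): return Ro.from_quat([q[1],q[2],q[3],q[0]]).as_matrix()
def cam(name):
    s=manip.read_state(); d=manip.get_image(name); d['s']=s
    if name=='wrist':
        T=np.eye(4);T[:3,:3]=rot(s['eef_rot']);T[:3,3]=s['tool_pos']
        W=np.linalg.inv(T@np.array(d['T_tool_cam'])); d['R']=W[:3,:3]; d['t']=W[:3,3]
    return d
def ray(d,px):
    K=np.array(d['mtx']); k=float(d['k1'])
    p=cv2.undistortPoints(np.array([[px]],float),K,np.array([k,0,0,0.]))[0,0]
    R=np.array(d['R']);t=np.array(d['t'])
    v=R.T@np.array([p[0],p[1],1]); return -R.T@t, v/np.linalg.norm(v)
def onz(d,px,z):
    o,v=ray(d,px); return o+v*(z-o[2])/v[2]
def proj(d,X):
    K=np.array(d['mtx']);k=float(d['k1'])
    c=np.array(d['R'])@np.array(X)+np.array(d['t']); x=c[:2]/c[2]; x=x*(1+k*(x@x))
    return K[:2,:2]@x+K[:2,2]
def two(d1,p1,d2,p2):
    o1,v1=ray(d1,p1);o2,v2=ray(d2,p2)
    A=np.stack([v1,-v2],1);s=np.linalg.lstsq(A,o2-o1,rcond=None)[0]
    a=o1+v1*s[0];b=o2+v2*s[1];return (a+b)/2,np.linalg.norm(a-b)
def save(im,n): cv2.imwrite('pics/'+n,cv2.cvtColor(im,cv2.COLOR_RGB2BGR))
E
python3 - <<'E'
from h import *
import pickle
D={n:cam(n) for n in('scene','side','wrist')}
pickle.dump(D,open('d0.pkl','wb'))
a=D['scene'];b=D['side'];
for n in D:
    print(n, -np.array(D[n]['R']).T@np.array(D[n]['t']), D[n]['k1'], D[n]['mtx'][0][0]); save(D[n]['image'],n+'0.png')
s=manip.read_state();print(s)
E
```

```text
scene [1.11442308 0.4664144  0.54172149] 0.04798439055560918 494.89460575078374
side [0.25096958 0.6062833  0.46735426] -0.08643544578550943 402.83835203627785
wrist [0.62420532 0.07940131 0.37302321] -0.05871085920753935 320.6018039116833
{'clock': 0.15, 'q': array([-0.06818805,  0.41173152, -0.01271438,  1.59681621,  0.00559694,
        1.13428331, -0.0822147 ]), 'qvel': array([-9.36011453e-04, -3.07734858e-03,  3.93710895e-04, -3.56064219e-03,
       -6.91286543e-05,  5.58689226e-04,  8.47162399e-04]), 'joint_torque': array([ 8.68001844e-04, -6.01035547e+01,  6.82709701e-01, -2.99646127e+01,
        1.39312408e-02,  7.85868731e-03, -1.85852571e-05]), 'tool_pos': array([ 6.24671855e-01, -3.43482915e-05,  2.55651212e-01]), 'eef_rot': array([-3.96051517e-04,  7.07107466e-01,  7.07105841e-01, -4.52594457e-04]), 'contact_force': array([-0.08697717,  0.25285302,  0.93077686]), 'torque': array([-0.00108725,  0.01247354,  0.03090345]), 'width': 0.0854561699701032}
```

View pics/scene0.png

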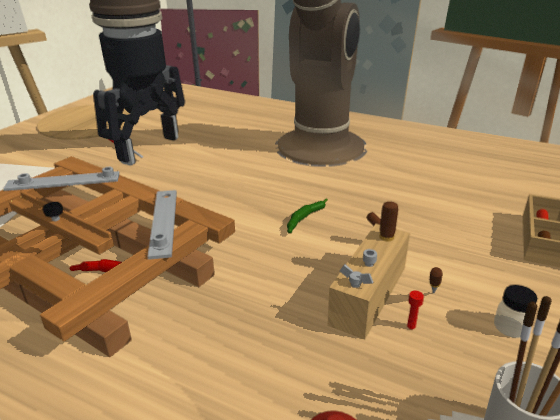

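View pics/side0.png

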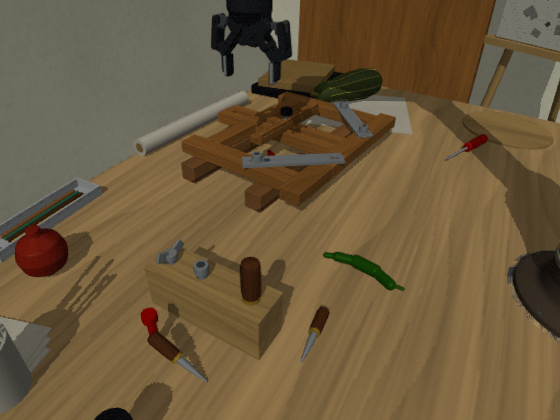

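```bash
python3 - <<'E'
from h import *
import pickle
D=pickle.load(open('d0.pkl','rb'))
def c(n,x,y,w,h): return cv2.resize(D[n]['image'][y:y+h,x:x+w],(400,300),interpolation=cv2.INTER_CUBIC)
im=np.vstack([np.hstack([c('scene',120,180,100,75),c('side',235,125,120,90)]),np.hstack([c('scene',320,190,140,105),c('side',130,225,180,135)])])
save(im,'crop1.png')
for p in [(164,200)]: print(onz(D['scene'],p,.074))
print(onz(D['side'],(338,158),.074),onz(D['side'],(258,160),.09),onz(D['scene'],(159,239),.09))
print(two(D['scene'],(390,206),D['side'],(250,261)),two(D['scene'],(369,253),D['side'],(201,264)))
E
```

```text
[ 0.50811718 -0.09855271  0.074     ]
[ 0.47945229 -0.10712176  0.074     ] [0.60277063 0.00908419 0.09      ] [ 0.62980869 -0.00820843  0.09      ]
(array([0.44135145, 0.30589805, 0.13551052]), np.float64(0.003789885599574522)) (array([0.52011909, 0.30263853, 0.09294742]), np.float64(0.0010163523591252216))
```

View pics/crop1.png

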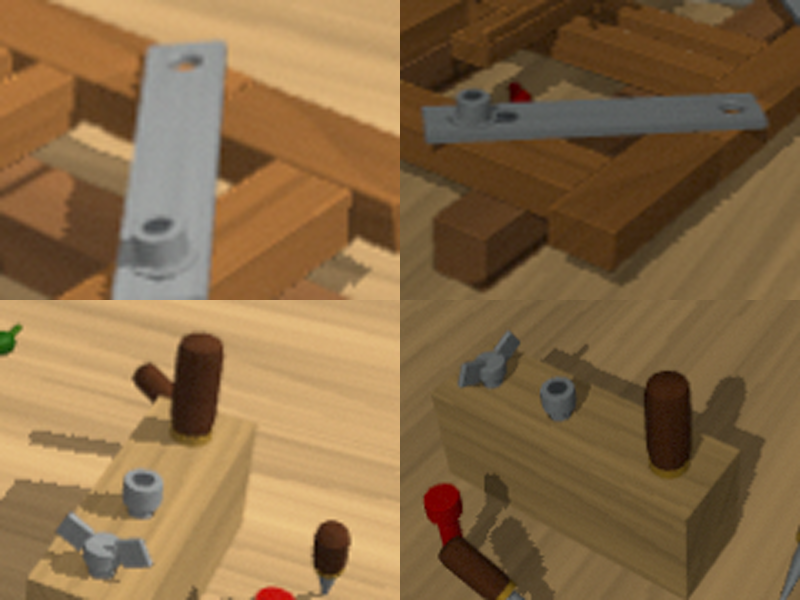

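View pics/wrist0.png

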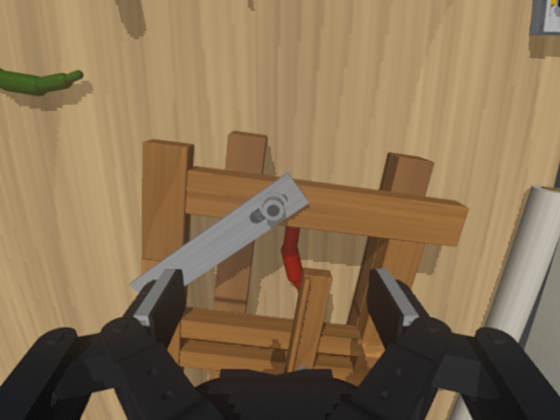

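Candidates (scene pixels): the drift stands in the block at (389,220); smaller ones lie at (375,217) and (435,275). The round bolt is at (370,257); the red one at (415,300) and the wing bolt at (355,276) aren't wanted. The brace hole is at (166,196), confirmed in the crop. The second brace, at (60,180), is bolted at both ends. First I'll look at the hole from above.

Call:
move_arm([
  {"grip": 1, "slide": [-1.2, -2.5, -0.8], "roll": 0},
  {"grip": 1, "slide": [-1.2, -2.5, -0.8], "roll": 0},
  {"grip": 1, "slide": [-1.2, -2.5, -0.8], "roll": 0},
  {"grip": 1, "slide": [-1.2, -2.5, -0.8], "roll": 0},
  {"grip": 1, "slide": [-1.2, -2.5, -0.8], "roll": 0},
  {"grip": 1, "slide": [0, 0, 0], "roll": 0},
  {"grip": 1, "slide": [0, 0, 0], "roll": 0},
])

```text
clock: 0.73
tool_pos: [0.4931, -0.0614, 0.2932]
eef_rot: [-0.003, 0.706, 0.708, -0.003]
contact_force: [-0.0, 1.3, 0.7]
width: 0.0854
```

```bash
python3 - <<'E'
from h import *
import pickle
d=cam('wrist');pickle.dump(d,open('d1.pkl','wb'))
print(d['s']['tool_pos'],d['s']['eef_rot'])
D=pickle.load(open('d0.pkl','rb'))
h,e=two(D['scene'],(165.8,196),D['side'],(334.9,157.1));print(h,e,onz(D['scene'],(165.8,196),.074),onz(D['side'],(334.9,157.1),.074))
u,v=proj(d,[h[0],h[1],.074]).astype(int);print(u,v)
x0=np.clip(u-50,0,460);y0=np.clip(v-38,0,345);print(x0,y0)
save(np.hstack([cv2.resize(d['image'],(400,300)),cv2.resize(d['image'][y0:y0+75,x0:x0+100],(400,300),interpolation=cv2.INTER_CUBIC)]),'w1.png')
E
```

```text
[ 0.49309252 -0.06140288  0.29318941] [-0.00305416  0.7064584   0.70774285 -0.00269446]
[ 0.48822339 -0.11151749  0.07033511] 0.002596546061657634 [ 0.49473314 -0.10503477  0.074     ] [ 0.48647672 -0.10751978  0.074     ]
273 224
223 186
```

View pics/w1.png

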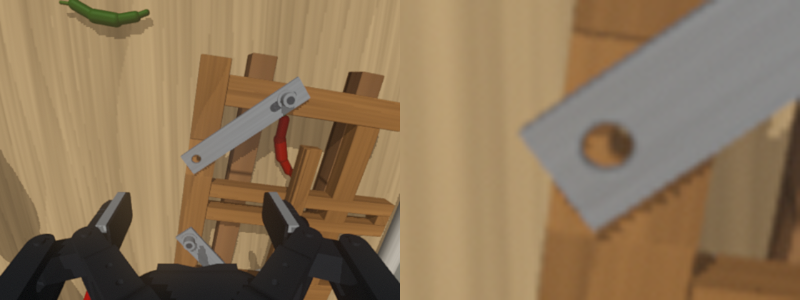

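```bash
python3 - <<'E'
from h import *
import pickle
d=pickle.load(open('d1.pkl','rb'))
im=d['image']
print('gray');g=cv2.cvtColor(im,cv2.COLOR_RGB2GRAY)
hsv=cv2.cvtColor(im,cv2.COLOR_RGB2HSV)
print(g[212:234,264:286])
sat=hsv[...,1]
# clean brace mask: low saturation
m=(sat[208:238,258:292]>70).astype(np.uint8)
n,l,st,ce=cv2.connectedComponentsWithStats(m)
for i in range(1,n): print(st[i],ce[i]+[258,208])
for p in [(274.9,222.5)]:print(onz(d,p,.074))
b=((sat<60)&(g>90)).astype(np.uint8)
n,l,st,ce=cv2.connectedComponentsWithStats(b)
for i in range(1,n):
  if st[i][4]>800: print(st[i],ce[i])
i=l[222,266]or l[215,280]
cn=max(cv2.findContours((l==i).astype(np.uint8),0,2)[0],key=cv2.contourArea);r=cv2.minAreaRect(cn);print(r);B=cv2.boxPoints(r);print([onz(d,p,.074)[:2].round(4) for p in B])
E
```

```text
gray
[[131 134 135 135 135 134 134 135 135 135 135 135 134 135 135 136 137 136
  136 137 135 136]
 [135 135 135 134 134 134 135 135 136 136 135 135 135 137 137 137 138 137
  135 136 135 134]
 [135 135 135 135 134 135 136 136 136 136 136 137 137 138 138 138 137 136
  135 136 134 134]
 [134 135 134 136 136 137 136 135 134 132 133 134 135 135 136 136 135 135
  135 134 134 135]
 [135 136 136 136 137 137 133 124 120 114 112 114 116 120 129 133 135 135
  134 134 135 136]
 [135 136 136 137 137 132 122 107 101  95  93  94  92 100 115 125 132 134
  133 135 135 136]
 [136 137 137 137 134 120 104  94  91  91  90  84  75  82 102 114 123 132
  135 136 136 136]
 [137 136 136 134 123 105  97  95  96  96  94  82  70  69  83  92 104 125
  134 135 136 136]
 [137 136 135 130 112  98 106 113 113 112 106  84  67  66  70  73  84 113
  133 137 137 137]
 [136 138 137 126 102  95 111 119 120 120 109  85  68  66  66  65  73 103
  128 136 137 136]
 [137 138 138 126 100  95 106 117 121 120 110  88  71  67  67  65  72 100
  126 134 135 134]
 [138 139 137 124 102 104 113 119 121 120 113  93  76  69  67  65  75 10
[... 834 characters left out ...]
 137
  137 136 135 134]
 [134 137 137 136 135 134 134 133 132 133 133 132 132 133 135 136 138 138
  135 136 136 132]]
[ 0  0  9  6 33] [260.81818182 209.72727273]
[ 11   9  12  11 103] [274.40776699 221.88349515]
[ 0 20  8 10 46] [260.34782609 233.89130435]
[24 23 10  7 40] [287.85 235.05]
[ 0.48975952 -0.10874129  0.074     ]
[ 253  107  181  136 6290] [344.09443561 175.65421304]
[ 531  292   29  104 1556] [549.70115681 348.42287918]
[ 246  318   68   54 1556] [277.58354756 346.88046272]
((343.7691955566406, 176.1538543701172), (34.94611358642578, 199.69207763671875), 56.3099365234375)
[array([ 0.4631, -0.1023]), array([0.6337, 0.0176]), array([ 0.6579, -0.0111]), array([ 0.4846, -0.1377])]
```

The wrist view shows the hole at about (274,222), so (0.489,-0.108). The dark rail opening shows on its clamp side, so the rail hole is about 6.5 mm towards -x and 2 mm towards +y of the brace. Next, the tool block.

Call:
move_arm([
  {"grip": 1, "slide": [3.5, -0.4, 0], "roll": 0},
  {"grip": 1, "slide": [3.5, -0.4, 0], "roll": 0},
  {"grip": 1, "slide": [3.5, -0.4, 0], "roll": 0},
  {"grip": 1, "slide": [3.5, -0.4, 0], "roll": 0},
  {"grip": 1, "slide": [3.5, -0.4, 0], "roll": 0},
  {"grip": 1, "slide": [3.5, -0.4, 0], "roll": 0},
  {"grip": 1, "slide": [3.5, -0.4, 0], "roll": 0},
  {"grip": 1, "slide": [3.5, -0.4, 0], "roll": 0},
  {"grip": 1, "slide": [3.5, -0.4, 0], "roll": 0},
  {"grip": 1, "slide": [3.5, 0, 0], "roll": 0},
  {"grip": 1, "slide": [0, 0, 0], "roll": 0},
  {"grip": 1, "slide": [0, 0, 0], "roll": 0},
])

```text
clock: 1.78
tool_pos: [0.4589, 0.3123, 0.2871]
eef_rot: [-0.006, 0.706, 0.708, -0.004]
contact_force: [0.2, -0.7, 0.1]
width: 0.0854
```

```bash
python3 - <<'E'
from h import *
import pickle
d=cam('wrist');pickle.dump(d,open('d2.pkl','wb'))
print(d['s']['tool_pos'],d['s']['eef_rot'])
print(proj(d,[.441,.306,.14]),proj(d,[.520,.3026,.095]),proj(d,[.575,.30,.09]))
im=d['image'].copy()
save(cv2.resize(im[80:330,100:460],(792,550),interpolation=cv2.INTER_CUBIC),'w2.png')
E
```

```text
[0.45890828 0.31230055 0.2871328 ] [-0.00613257  0.70603418  0.70813999 -0.003985  ]
[258.30691324 207.7404273 ] [339.95551273 197.87194262] [392.3593996  199.42560192]
```

View pics/w2.png

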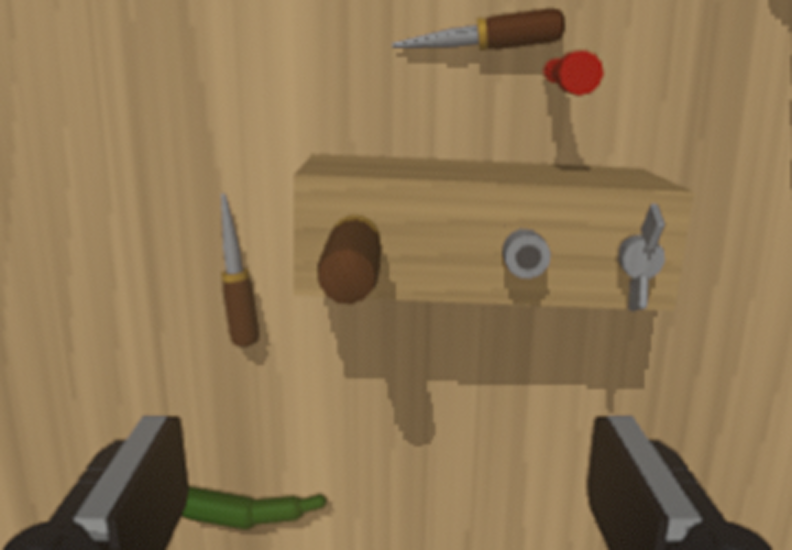

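The standing drift's top disc is at (257,205), the bolt head at (340,196) and the wing bolt at (391,195). The red bolt and two small drifts lie clear of the block.

```bash
python3 - <<'E'
from h import *
import pickle
d=pickle.load(open('d2.pkl','rb'));D=pickle.load(open('d0.pkl','rb'))
print(onz(d,(257.3,205),.14),onz(d,(339.5,195.9),.095))
c=lambda x,y:onz(d,(x/2.2+100,y/2.2+80),.075)[:2].round(4)
print('top face',c(296,175),c(690,190),c(676,308),c(297,295))
print(two(d,(257.3,205),D['side'],(250.6,260)),two(d,(257.3,205),D['scene'],(389.7,204.7)))
print(two(d,(339.5,195.9),D['side'],(201,264)),two(d,(339.5,195.9),D['scene'],(369,253)))
print(rot(d['s']['eef_rot']).round(4))
E
```

```text
[0.44015941 0.30848731 0.14      ] [0.51940964 0.30465146 0.095     ]
top face [0.4124 0.3372] [0.5989 0.3317] [0.5998 0.2723] [0.4108 0.2776]
(array([0.43938369, 0.30782395, 0.14106409]), np.float64(0.0025263005313928663)) (array([0.43982486, 0.30659617, 0.13533739]), np.float64(0.0008256392084244128))
(array([0.51895629, 0.30430387, 0.0952487 ]), np.float64(0.001161264071044398)) (array([0.51996365, 0.30343834, 0.09237661]), np.float64(0.0009237429450634273))
[[-0.003   0.9999 -0.0143]
 [ 1.      0.003   0.003 ]
 [ 0.0031 -0.0143 -0.9999]]
```

Call:
move_arm([
  {"grip": 1, "slide": [-0.13, -0.42, 1.7], "roll": 0},
  {"grip": 1, "slide": [-0.13, -0.42, 1.7], "roll": 0},
  {"grip": 1, "slide": [-0.13, -0.42, 1.7], "roll": 0},
  {"grip": 1, "slide": [-0.13, -0.42, 1.7], "roll": 0},
  {"grip": 1, "slide": [0, 0, 1.7], "roll": 0},
  {"grip": 1, "slide": [0, 0, 1.7], "roll": 0},
  {"grip": 1, "slide": [0, 0, 1.7], "roll": 0},
  {"grip": 1, "slide": [0, 0, 1.7], "roll": 0},
  {"grip": 1, "slide": [0, 0, 1.7], "roll": 0},
  {"grip": 1, "slide": [0, 0, 0], "roll": 0},
  {"grip": 1, "slide": [0, 0, 0], "roll": 0},
])

```text
clock: 2.75
tool_pos: [0.4449, 0.2976, 0.1266]
eef_rot: [-0.005, 0.711, 0.703, -0.005]
contact_force: [0.5, 0.8, 0.2]
width: 0.0855
```

```bash
python3 - <<'E'
from h import *
s=manip.read_state();print(s['tool_pos'],rot(s['eef_rot']).round(4),s['contact_force'],s['torque'])
E
```

```text
[0.44490313 0.29761093 0.12658214] [[ 1.120e-02  9.998e-01 -1.380e-02]
 [ 9.999e-01 -1.120e-02  9.000e-04]
 [ 7.000e-04 -1.380e-02 -9.999e-01]] [0.48770127 0.79241888 0.23482607] [ 0.01706631 -0.04625247  0.04101638]
```

Call:
move_arm([
  {"grip": 1, "slide": [0.4, -0.18, 0.4], "roll": 0},
  {"grip": 1, "slide": [0.4, -0.18, 0.4], "roll": 0},
  {"grip": 1, "slide": [0.2, -0.1, 0.4], "roll": 0},
  {"grip": 1, "slide": [0, 0, 0], "roll": 0},
])

```text
clock: 3.08
tool_pos: [0.442, 0.3082, 0.1165]
eef_rot: [-0.005, 0.712, 0.702, -0.003]
contact_force: [-0.3, -0.5, -0.0]
width: 0.0851
```

```bash
python3 - <<'E'
from h import *
s=manip.read_state();print(s['tool_pos'],rot(s['eef_rot']).round(4),s['contact_force'],s['torque'])
E
```

```text
[0.44196604 0.30815196 0.11645595] [[ 0.0143  0.9998 -0.0105]
 [ 0.9999 -0.0142  0.0028]
 [ 0.0026 -0.0106 -0.9999]] [-0.31580468 -0.50278556 -0.0383605 ] [-0.01860312 -0.00574943 -0.03665555]
```

Call:
move_arm([
  {"grip": 0.4, "slide": [0, -0.2, 0.1], "roll": 0},
  {"grip": 0.2, "slide": [0, 0, 0], "roll": 0},
  {"grip": 0, "slide": [0, 0, 0], "roll": 0},
  {"grip": 0, "slide": [0, 0, 0], "roll": 0},
  {"grip": 0, "slide": [0, 0, 0], "roll": 0},
  {"grip": 0, "slide": [0, 0, 0], "roll": 0},
  {"grip": 0, "slide": [0, 0, 0], "roll": 0},
], squeeze=60)

```text
clock: 3.67
tool_pos: [0.4402, 0.3093, 0.117]
eef_rot: [-0.004, 0.712, 0.703, -0.001]
contact_force: [0.7, 0.3, -1.6]
width: 0.0249
```

```bash
cat > st.py <<'E'
from h import *
s=manip.read_state();R=rot(s['eef_rot']);print(round(s['clock'],2),s['tool_pos'].round(4),'z',R[:,2].round(4),'x',R[:,0].round(3),'F',s['contact_force'].round(2),'T',s['torque'].round(3),'w',round(s['width'],4),'q7',s['q'][6].round(2))
E
python3 st.py
```

```text
3.67 [0.4402 0.3093 0.117 ] z [-0.0081  0.0044 -1.    ] x [0.013 1.    0.004] F [ 0.73  0.25 -1.6 ] T [ 0.005 -0.035 -0.052] w 0.0249 q7 -0.83
```

Call:
move_arm([
  {"grip": 0, "slide": [0, 0, -1.0], "roll": 0},
  {"grip": 0, "slide": [0, 0, -1.8], "roll": 0},
  {"grip": 0, "slide": [0, 0, -2.0], "roll": 0},
  {"grip": 0, "slide": [0, 0, -2.0], "roll": 0},
  {"grip": 0, "slide": [0, 0, -2.0], "roll": 0},
  {"grip": 0, "slide": [0, 0, -2.0], "roll": 0},
  {"grip": 0, "slide": [0, 0, -2.0], "roll": 0},
  {"grip": 0, "slide": [-2, 0.3, -0.3], "roll": 0},
  {"grip": 0, "slide": [-3, 0.4, 0], "roll": 0},
  {"grip": 0, "slide": [-3, 0.4, 0], "roll": 0},
  {"grip": 0, "slide": [-3, 0.4, 0], "roll": 0},
  {"grip": 0, "slide": [-3, 0.4, 0], "roll": 0},
])

```text
clock: 4.67
tool_pos: [0.4569, 0.1715, 0.2606]
eef_rot: [-0.006, 0.707, 0.707, 0.001]
contact_force: [1.3, -0.3, -1.4]
width: 0.0244
```

```bash
python3 st.py
```

```text
4.67 [0.4569 0.1715 0.2606] z [-0.0065  0.0107 -0.9999] x [-0.001  1.     0.011] F [ 1.31 -0.3  -1.44] T [-0.061 -0.085  0.031] w 0.0244 q7 -0.48
```

Call:
move_arm([
  {"grip": 0, "slide": [-3, 0.4, 0], "roll": 0},
  {"grip": 0, "slide": [-3, 0.4, 0], "roll": 0},
  {"grip": 0, "slide": [-3, 0.4, 0], "roll": 0},
  {"grip": 0, "slide": [-3, 0.4, 0], "roll": 0},
  {"grip": 0, "slide": [-3, 0.4, 0], "roll": 0},
  {"grip": 0, "slide": [-3, 0.4, 0], "roll": 0},
  {"grip": 0, "slide": [-3, 0.4, 0], "roll": 0},
  {"grip": 0, "slide": [-2.5, 0.4, 0], "roll": 0},
  {"grip": 0, "slide": [-1.5, 0.3, 0], "roll": 0},
  {"grip": 0, "slide": [-0.5, 0, 0], "roll": 0},
  {"grip": 0, "slide": [0, 0, 0], "roll": 0},
])

```text
clock: 5.58
tool_pos: [0.4891, -0.104, 0.2656]
eef_rot: [-0.004, 0.71, 0.704, 0.003]
contact_force: [-0.3, 0.5, -1.3]
width: 0.0246
```

```bash
python3 st.py
```

```text
5.58 [ 0.4891 -0.104   0.2656] z [-0.0016  0.0109 -0.9999] x [0.008 1.    0.011] F [-0.3   0.47 -1.34] T [-0.019 -0.03  -0.024] w 0.0246 q7 0.12
```

Call:
move_arm([
  {"grip": 0, "slide": [-0.1, 0.1, 1.2], "roll": 0},
  {"grip": 0, "slide": [-0.1, 0.1, 1.2], "roll": 0},
  {"grip": 0, "slide": [-0.1, 0.1, 1.2], "roll": 0},
  {"grip": 0, "slide": [0, 0, 1.2], "roll": 0},
  {"grip": 0, "slide": [0, 0, 1.0], "roll": 0},
  {"grip": 0, "slide": [0, 0, 0.6], "roll": 0},
  {"grip": 0, "slide": [0, 0, 0], "roll": 0},
  {"grip": 0, "slide": [0, 0, 0], "roll": 0},
])

```text
clock: 6.25
tool_pos: [0.4921, -0.0964, 0.2018]
eef_rot: [-0.005, 0.707, 0.707, 0.006]
contact_force: [0.3, 0.7, -0.9]
width: 0.0248
```

```bash
python3 st.py; python3 - <<'E'
from h import *
import pickle
D={n:cam(n) for n in('scene','side','wrist')};pickle.dump(D,open('d3.pkl','wb'))
def c(n,x,y,w,h): return cv2.resize(D[n]['image'][y:y+h,x:x+w],(w*400//w,h*400//w),interpolation=cv2.INTER_CUBIC)
p=D['wrist']['s']['tool_pos']
for n in D: print(n,proj(D[n],[.489,-.1085,.074]),proj(D[n],p+[0,0,-.108]))
save(np.vstack([np.hstack([c('scene',130,140,80,60),c('side',290,120,80,60)]),np.hstack([cv2.resize(D['wrist']['image'],(400,300)),c('wrist',220,170,100,75)])]),'c3.png')
E
```

```text
6.25 [ 0.4921 -0.0964  0.2018] z [ 7.000e-04  1.570e-02 -9.999e-01] x [-0.001  1.     0.016] F [ 0.34  0.66 -0.87] T [-0.014  0.022  0.018] w 0.0248 q7 0.12
scene [166.26439413 194.23886978] [168.751774   187.06054988]
side [333.9384404  156.61409355] [331.27854465 149.80945235]
wrist [272.25964271 223.29122638] [276.41785275 217.64880194]
```

View pics/c3.png

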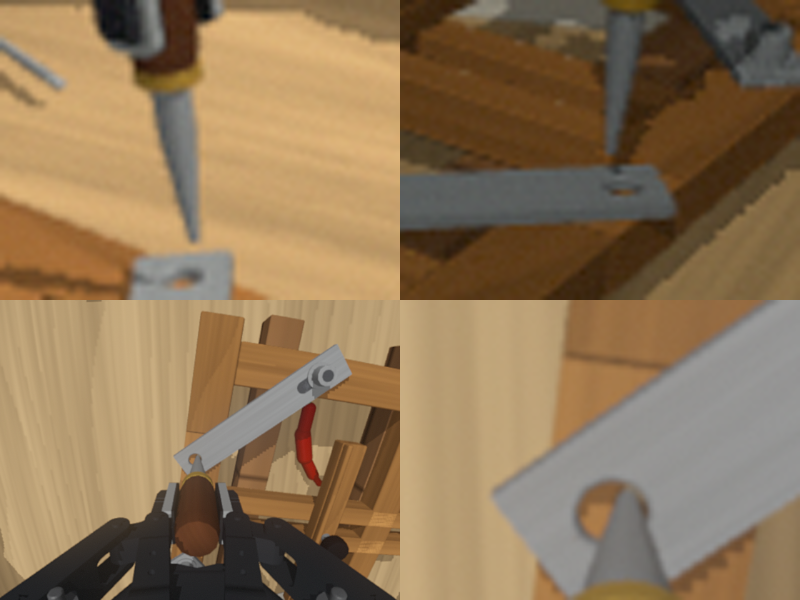

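```bash
python3 - <<'E'
from h import *
import pickle
D=pickle.load(open('d3.pkl','rb'));s,b,w=D['scene'],D['side'],D['wrist']
T={'scene':(169,188),'side':(332.2,150.4),'wrist':(277.5,216.2)};H={'scene':(167.2,196),'side':(335,157),'wrist':(272.7,222.5)}
for P in(T,H):
  for a,c in(('scene','side'),('scene','wrist'),('side','wrist')): print(a,c,two(D[a],P[a],D[c],P[c]))
for n in D: print(n,onz(D[n],H[n],.074),onz(D[n],T[n],.092))
E
```

```text
scene side (array([ 0.49090324, -0.09802431,  0.09183365]), np.float64(0.0014296359697183849))
scene wrist (array([ 0.49307324, -0.09595916,  0.09270088]), np.float64(0.00024656103337328755))
side wrist (array([ 0.49176238, -0.09663034,  0.09289295]), np.float64(0.002996815519214225))
scene side (array([ 0.48742666, -0.10902193,  0.0712604 ]), np.float64(0.003907242685547462))
scene wrist (array([ 0.4888265 , -0.10825653,  0.07032915]), np.float64(0.0019309102813154773))
side wrist (array([ 0.48810124, -0.10871291,  0.07314372]), np.float64(0.002739158313080029))
scene [ 0.49355868 -0.10268034  0.074     ] [ 0.49208503 -0.09669533  0.092     ]
side [ 0.48645673 -0.10803996  0.074     ] [ 0.49107306 -0.09921303  0.092     ]
wrist [ 0.48936132 -0.10781241  0.074     ] [ 0.4931435  -0.09630594  0.092     ]
```

Call:
move_arm([
  {"grip": 0, "slide": [-0.4, 0, 0.2], "roll": 0},
  {"grip": 0, "slide": [-0.4, 0, 0.2], "roll": 0},
  {"grip": 0, "slide": [-0.3, 0, 0.2], "roll": 0},
  {"grip": 0, "slide": [0, 0, 0.2], "roll": 0},
  {"grip": 0, "slide": [0, 0, 0], "roll": 0},
])

```text
clock: 6.82
tool_pos: [0.4934, -0.11, 0.195]
eef_rot: [-0.003, 0.707, 0.707, 0.007]
contact_force: [-0.1, 0.2, -1.6]
width: 0.0246
```

```bash
python3 st.py
```

```text
6.82 [ 0.4934 -0.11    0.195 ] z [ 0.0051  0.0146 -0.9999] x [0.001 1.    0.015] F [-0.11  0.24 -1.59] T [0.001 0.082 0.01 ] w 0.0246 q7 0.15
```

Call:
move_arm([
  {"grip": 0, "slide": [0.13, -0.1, 0.2], "roll": 0},
  {"grip": 0, "slide": [0.1, -0.1, 0.2], "roll": 0},
  {"grip": 0, "slide": [0, 0, 0.1], "roll": 0},
  {"grip": 0, "slide": [0, 0, 0], "roll": 0},
])

```text
clock: 7.15
tool_pos: [0.491, -0.1075, 0.1893]
eef_rot: [-0.004, 0.708, 0.707, 0.007]
contact_force: [-0.2, 0.1, -0.7]
width: 0.0246
```

```bash
python3 st.py;  python3 - <<'E'
from h import *
import pickle
D={n:cam(n) for n in('side','wrist')};pickle.dump(D,open('d4.pkl','wb'))
def c(n,x,y,w,h): return cv2.resize(D[n]['image'][y:y+h,x:x+w],(400,300),interpolation=cv2.INTER_CUBIC)
save(np.hstack([c('side',310,135,48,36),c('wrist',240,195,64,48)]),'c4.png')
E
```

```text
7.15 [ 0.491  -0.1075  0.1893] z [ 0.0047  0.0147 -0.9999] x [0.002 1.    0.015] F [-0.23  0.12 -0.68] T [-0.022 -0.032 -0.005] w 0.0246 q7 0.15
```

View pics/c4.png

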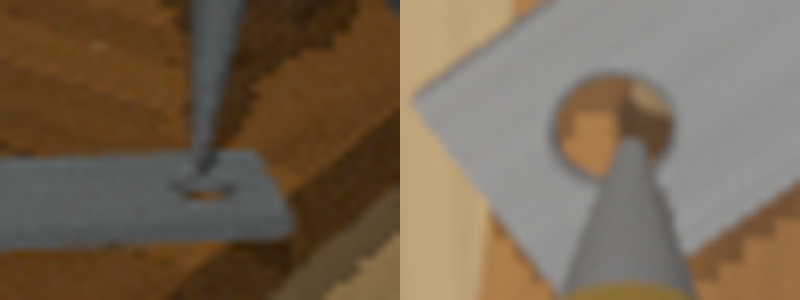

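The tip is over the hole at about (630,138) in the crop. The visible rail opening runs from 622 to 675 in the crop, so I'll shift 2 mm towards +x and lower gently.

Call:
move_arm([
  {"grip": 0, "slide": [0, 0.12, 0.2], "roll": 0},
  {"grip": 0, "slide": [0, 0.08, 0.3], "roll": 0},
  {"grip": 0, "slide": [0, 0, 0.3], "roll": 0},
  {"grip": 0, "slide": [0, 0, 0.2], "roll": 0},
  {"grip": 0, "slide": [0, 0, 0], "roll": 0},
])

```text
clock: 7.67
tool_pos: [0.4938, -0.1072, 0.1787]
eef_rot: [-0.003, 0.707, 0.707, 0.007]
contact_force: [0.1, -0.4, -1.2]
width: 0.0248
```

```bash
python3 st.py
```

```text
7.67 [ 0.4938 -0.1072  0.1787] z [ 0.0057  0.0147 -0.9999] x [0.001 1.    0.015] F [ 0.08 -0.44 -1.19] T [-0.009  0.059  0.006] w 0.0248 q7 0.15
```

Call:
move_arm([
  {"grip": 0, "slide": [0, 0, 0.2], "roll": 0},
  {"grip": 0, "slide": [0, 0, 0.2], "roll": 0},
  {"grip": 0, "slide": [0, 0, 0.2], "roll": 0},
])

```text
clock: 7.92
tool_pos: [0.4938, -0.1072, 0.1723]
eef_rot: [-0.003, 0.707, 0.707, 0.007]
contact_force: [-0.0, -0.1, -1.2]
width: 0.025
```

```bash
python3 st.py
```

```text
7.92 [ 0.4938 -0.1072  0.1723] z [ 0.0053  0.0146 -0.9999] x [0.001 1.    0.015] F [-0.04 -0.1  -1.21] T [ 0.013  0.14  -0.044] w 0.025 q7 0.15
```

Call:
move_arm([
  {"grip": 0, "slide": [0, 0, 0.2], "roll": 0},
  {"grip": 0, "slide": [0, 0, 0.2], "roll": 0},
  {"grip": 0, "slide": [0, 0, 0.2], "roll": 0},
])

```text
clock: 8.17
tool_pos: [0.4932, -0.1071, 0.1655]
eef_rot: [-0.004, 0.708, 0.707, 0.007]
contact_force: [-0.8, 0.3, -1.4]
width: 0.0245
```

```bash
python3 st.py
```

```text
8.17 [ 0.4932 -0.1071  0.1655] z [ 0.0042  0.0146 -0.9999] x [0.001 1.    0.015] F [-0.83  0.27 -1.42] T [-0.071  0.25  -0.016] w 0.0245 q7 0.15
```

Call:
move_arm([
  {"grip": 0, "slide": [0, 0.02, 0.2], "roll": 0},
  {"grip": 0, "slide": [0, 0.02, 0.2], "roll": 0},
  {"grip": 0, "slide": [0, 0.02, 0.2], "roll": 0},
])

```text
clock: 8.42
tool_pos: [0.4935, -0.1074, 0.1593]
eef_rot: [-0.004, 0.708, 0.707, 0.006]
contact_force: [-2.5, -0.5, 4.7]
width: 0.0247
```

```bash
python3 st.py
```

```text
8.42 [ 0.4935 -0.1074  0.1593] z [ 0.0035  0.0144 -0.9999] x [0.002 1.    0.014] F [-2.51 -0.47  4.74] T [0.045 0.716 0.017] w 0.0247 q7 0.15
```

Call:
move_arm([
  {"grip": 0, "slide": [0.02, 0.04, 0.15], "roll": 0},
  {"grip": 0, "slide": [0.02, 0.04, 0.15], "roll": 0},
  {"grip": 0, "slide": [0.02, 0.04, 0.15], "roll": 0},
])

```text
clock: 8.67
tool_pos: [0.4943, -0.1068, 0.1548]
eef_rot: [-0.004, 0.708, 0.706, 0.006]
contact_force: [-3.3, -0.8, 4.5]
width: 0.0246
```

```bash
python3 st.py
```

```text
8.67 [ 0.4943 -0.1068  0.1548] z [ 0.0027  0.0144 -0.9999] x [0.002 1.    0.014] F [-3.26 -0.78  4.48] T [-0.131  0.911  0.036] w 0.0246 q7 0.14
```

Going down well: about 6 N and following. I'll continue.

Call:
move_arm([
  {"grip": 0, "slide": [0.02, 0.04, 0.15], "roll": 0},
  {"grip": 0, "slide": [0.02, 0.04, 0.15], "roll": 0},
  {"grip": 0, "slide": [0.02, 0.04, 0.15], "roll": 0},
])

```text
clock: 8.92
tool_pos: [0.4951, -0.1065, 0.1503]
eef_rot: [-0.004, 0.708, 0.706, 0.006]
contact_force: [-3.1, -1.1, 5.3]
width: 0.025
```

```bash
python3 st.py
```

```text
8.92 [ 0.4951 -0.1065  0.1503] z [ 0.0018  0.014  -0.9999] x [0.002 1.    0.014] F [-3.08 -1.12  5.26] T [-0.193  0.924 -0.039] w 0.025 q7 0.14
```

Call:
move_arm([
  {"grip": 0, "slide": [0.02, 0.04, 0.15], "roll": 0},
  {"grip": 0, "slide": [0.02, 0.04, 0.15], "roll": 0},
  {"grip": 0, "slide": [0.02, 0.04, 0.15], "roll": 0},
  {"grip": 0, "slide": [0.02, 0.04, 0.15], "roll": 0},
])

```text
clock: 9.25
tool_pos: [0.496, -0.1065, 0.1443]
eef_rot: [-0.004, 0.708, 0.706, 0.005]
contact_force: [-3.7, -1.6, 5.1]
width: 0.0246
```

```bash
python3 st.py
```

```text
9.25 [ 0.496  -0.1065  0.1443] z [ 4.000e-04  1.300e-02 -9.999e-01] x [0.003 1.    0.013] F [-3.66 -1.59  5.14] T [-0.233  0.874  0.004] w 0.0246 q7 0.14
```

Call:
move_arm([
  {"grip": 0, "slide": [0.03, 0.04, 0.15], "roll": 0},
  {"grip": 0, "slide": [0.03, 0.04, 0.15], "roll": 0},
  {"grip": 0, "slide": [0.03, 0.04, 0.15], "roll": 0},
  {"grip": 0, "slide": [0.03, 0.04, 0.15], "roll": 0},
])

```text
clock: 9.58
tool_pos: [0.4968, -0.1066, 0.1382]
eef_rot: [-0.004, 0.709, 0.706, 0.004]
contact_force: [-3.5, -1.2, 5.7]
width: 0.0245
```

```bash
python3 st.py
```

```text
9.58 [ 0.4968 -0.1066  0.1382] z [-0.001   0.0115 -0.9999] x [0.004 1.    0.011] F [-3.52 -1.17  5.65] T [-0.383  0.982  0.005] w 0.0245 q7 0.14
```

Call:
move_arm([
  {"grip": 0, "slide": [0.02, 0.03, 0.15], "roll": 0},
  {"grip": 0, "slide": [0.02, 0.03, 0.15], "roll": 0},
  {"grip": 0, "slide": [0.02, 0.02, 0.15], "roll": 0},
  {"grip": 0, "slide": [0.02, 0.02, 0.15], "roll": 0},
])

```text
clock: 9.92
tool_pos: [0.4974, -0.107, 0.132]
eef_rot: [-0.004, 0.709, 0.705, 0.003]
contact_force: [-3.4, -2.4, 5.3]
width: 0.0251
```

```bash
python3 st.py
```

```text
9.92 [ 0.4974 -0.107   0.132 ] z [-0.0017  0.0101 -0.9999] x [0.005 1.    0.01 ] F [-3.37 -2.43  5.34] T [-0.461  0.838 -0.014] w 0.0251 q7 0.14
```

Call:
move_arm([
  {"grip": 0, "slide": [0.02, 0.01, 0.15], "roll": 0},
  {"grip": 0, "slide": [0.02, 0.01, 0.15], "roll": 0},
  {"grip": 0, "slide": [0.02, 0.0, 0.15], "roll": 0},
  {"grip": 0, "slide": [0.01, 0.0, 0.15], "roll": 0},
])

```text
clock: 10.25
tool_pos: [0.4977, -0.107, 0.1255]
eef_rot: [-0.004, 0.709, 0.705, 0.003]
contact_force: [-3.3, -1.7, 4.2]
width: 0.0249
```

```bash
python3 st.py
```

```text
10.25 [ 0.4977 -0.107   0.1255] z [-0.0013  0.0091 -1.    ] x [0.006 1.    0.009] F [-3.32 -1.69  4.23] T [-0.522  0.726  0.01 ] w 0.0249 q7 0.13
```

Call:
move_arm([
  {"grip": 0, "slide": [0, 0, 0.15], "roll": 0},
  {"grip": 0, "slide": [0, 0, 0.15], "roll": 0},
  {"grip": 0, "slide": [0, 0, 0.1], "roll": 0},
  {"grip": 0, "slide": [0, 0, 0.0], "roll": 0},
])

```text
clock: 10.58
tool_pos: [0.4976, -0.1071, 0.1206]
eef_rot: [-0.004, 0.709, 0.705, 0.003]
contact_force: [-3.3, -2.0, 3.9]
width: 0.0245
```

```bash
python3 st.py
```

```text
10.58 [ 0.4976 -0.1071  0.1206] z [-0.0014  0.009  -1.    ] x [0.006 1.    0.009] F [-3.32 -1.95  3.9 ] T [-0.533  0.737  0.004] w 0.0245 q7 0.13
```

Call:
move_arm([
  {"grip": 0, "slide": [-0.03, -0.03, 0], "roll": 0},
  {"grip": 0, "slide": [-0.02, -0.02, -0.2], "roll": 0},
  {"grip": 0, "slide": [0, 0, -0.4], "roll": 0},
  {"grip": 0, "slide": [0, 0, -0.5], "roll": 0},
])

```text
clock: 10.92
tool_pos: [0.4975, -0.1071, 0.1303]
eef_rot: [-0.004, 0.709, 0.705, 0.003]
contact_force: [0.2, -1.4, -3.9]
width: 0.0248
```

```bash
python3 st.py
```

```text
10.92 [ 0.4975 -0.1071  0.1303] z [-0.0016  0.0095 -1.    ] x [0.005 1.    0.01 ] F [ 0.16 -1.45 -3.93] T [-0.378 -0.106 -0.051] w 0.0248 q7 0.14
```

Call:
move_arm([
  {"grip": 0, "slide": [0, 0, -0.5], "roll": 0},
  {"grip": 0, "slide": [0, 0, -0.7], "roll": 0},
  {"grip": 0, "slide": [0, 0, -0.8], "roll": 0},
  {"grip": 0, "slide": [0, 0, -0.9], "roll": 0},
  {"grip": 0, "slide": [0, 0, -1.0], "roll": 0},
  {"grip": 0, "slide": [0, 0, -1.2], "roll": 0},
  {"grip": 0, "slide": [0, 0, -1.5], "roll": 0},
  {"grip": 0, "slide": [0, 0, -1.8], "roll": 0},
  {"grip": 0, "slide": [0, 0, -1.8], "roll": 0},
  {"grip": 0, "slide": [0, 0, -1.5], "roll": 0},
  {"grip": 0, "slide": [0, 0, 0], "roll": 0},
])

```text
clock: 11.83
tool_pos: [0.499, -0.106, 0.2632]
eef_rot: [-0.002, 0.708, 0.706, 0.006]
contact_force: [1.3, -0.9, -1.4]
width: 0.0244
```

```bash
python3 st.py;  python3 - <<'E'
from h import *
import pickle
D={n:cam(n) for n in('side','scene','wrist')};pickle.dump(D,open('d5.pkl','wb'))
w=D['wrist'];p=proj(w,[.4975,-.107,.074]);print(p)
def c(n,x,y,w,h): return cv2.resize(D[n]['image'][y:y+h,x:x+w],(400,300),interpolation=cv2.INTER_CUBIC)
x,y=int(p[0])-32,int(p[1])-24;print(x,y)
save(np.vstack([np.hstack([c('side',300,130,64,48),c('wrist',x,y,64,48)]),np.hstack([c('scene',130,100,120,90),c('wrist',0,0,560,420)])]),'c5.png')
E
```

```text
11.83 [ 0.499  -0.106   0.2632] z [ 0.0064  0.0115 -0.9999] x [0.003 1.    0.012] F [ 1.26 -0.85 -1.38] T [-0.023 -0.096  0.031] w 0.0244 q7 0.13
[275.52689816 192.36686622]
243 168
```

View pics/c5.png

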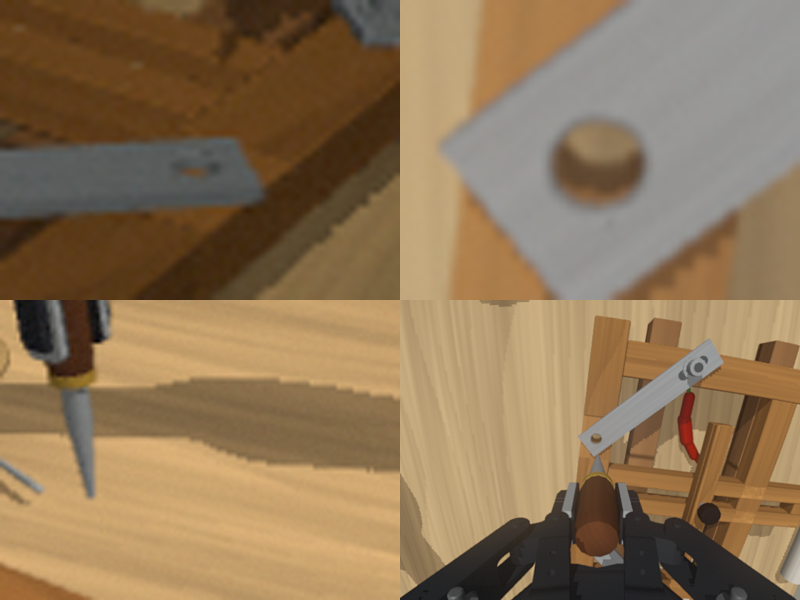

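Call:
move_arm([
  {"grip": 0, "slide": [2, -0.3, 0], "roll": 0},
  {"grip": 0, "slide": [3.2, -0.45, 0], "roll": 0},
  {"grip": 0, "slide": [3.2, -0.45, 0], "roll": 0},
  {"grip": 0, "slide": [3.2, -0.45, 0], "roll": 0},
  {"grip": 0, "slide": [3.2, -0.45, 0], "roll": 0},
  {"grip": 0, "slide": [3.2, -0.45, 0], "roll": 0},
  {"grip": 0, "slide": [3.2, -0.45, 0], "roll": 0},
  {"grip": 0, "slide": [3.2, -0.45, 0], "roll": 0},
  {"grip": 0, "slide": [3.2, -0.45, 0], "roll": 0},
  {"grip": 0, "slide": [3.2, -0.45, 0], "roll": 0},
  {"grip": 0, "slide": [3.2, -0.45, 0], "roll": 0},
  {"grip": 0, "slide": [3.2, -0.45, 0], "roll": 0},
])

```text
clock: 12.98
tool_pos: [0.4383, 0.2717, 0.2472]
eef_rot: [-0.009, 0.714, 0.7, -0.007]
contact_force: [0.3, 1.0, -2.0]
width: 0.0246
```

```bash
python3 st.py;  python3 - <<'E'
from h import *
import pickle
D=pickle.load(open('d5.pkl','rb'))
print(onz(D['wrist'],(274.8,193.8),.074),two(D['wrist'],(274.8,193.8),D['side'],(300+198/6.25,130+167/6.25)))
E
```

```text
12.98 [0.4383 0.2717 0.2472] z [-0.0228  0.0027 -0.9997] x [0.019 1.    0.002] F [ 0.35  0.99 -2.03] T [ 0.022 -0.093  0.001] w 0.0246 q7 -0.72
[ 0.49678269 -0.10845083  0.074     ] (array([ 0.49560433, -0.1096396 ,  0.07140783]), np.float64(0.0025420901189922105))
```

Call:
move_arm([
  {"grip": 0, "slide": [1.3, 0.13, 0.4], "roll": 0},
  {"grip": 0, "slide": [1.3, 0.13, 0.7], "roll": 0},
  {"grip": 0, "slide": [0.8, 0.13, 0.8], "roll": 0},
  {"grip": 0, "slide": [0.2, 0, 0.8], "roll": 0},
  {"grip": 0, "slide": [0, 0, 0.8], "roll": 0},
  {"grip": 0, "slide": [0, 0, 0.6], "roll": 0},
  {"grip": 0, "slide": [0, 0, 0.0], "roll": 0},
  {"grip": 0, "slide": [0, 0, 0.0], "roll": 0},
])

```text
clock: 13.65
tool_pos: [0.4351, 0.3134, 0.1949]
eef_rot: [-0.012, 0.71, 0.704, -0.014]
contact_force: [0.0, -0.7, -1.0]
width: 0.0247
```

```bash
python3 st.py
```

```text
13.65 [0.4351 0.3134 0.1949] z [-0.0357 -0.0024 -0.9994] x [ 0.009  1.    -0.003] F [ 0.02 -0.67 -1.01] T [-0.015 -0.05  -0.022] w 0.0247 q7 -0.79
```

Call:
move_arm([
  {"grip": 0, "slide": [-0.3, 0.8, 0], "roll": 0},
  {"grip": 0, "slide": [0, 0, 0], "roll": 0},
])

```text
clock: 13.82
tool_pos: [0.4443, 0.3086, 0.195]
eef_rot: [-0.011, 0.711, 0.703, -0.014]
contact_force: [1.3, 0.5, -1.2]
width: 0.0248
```

```bash
python3 st.py
```

```text
13.82 [0.4443 0.3086 0.195 ] z [-0.0351 -0.003  -0.9994] x [ 0.011  1.    -0.003] F [ 1.29  0.5  -1.17] T [-0.055 -0.095  0.027] w 0.0248 q7 -0.78
```

Call:
move_arm([
  {"grip": 0, "slide": [0, 0, 0.4], "roll": 0},
  {"grip": 0, "slide": [0, 0, 0.5], "roll": 0},
  {"grip": 0, "slide": [0, 0, 0.5], "roll": 0},
  {"grip": 0, "slide": [0, 0, 0.5], "roll": 0},
  {"grip": 0, "slide": [0, 0, 0.5], "roll": 0},
])

```text
clock: 14.23
tool_pos: [0.4457, 0.3078, 0.1714]
eef_rot: [-0.011, 0.712, 0.702, -0.011]
contact_force: [-1.1, -0.2, -0.8]
width: 0.0247
```

```bash
python3 st.py
```

```text
14.23 [0.4457 0.3078 0.1714] z [-3.090e-02 -3.000e-04 -9.995e-01] x [ 0.014  1.    -0.001] F [-1.07 -0.24 -0.82] T [-0.028  0.033  0.016] w 0.0247 q7 -0.79
```

Call:
move_arm([
  {"grip": 0, "slide": [0, -0.1, 0.3], "roll": 0},
  {"grip": 0, "slide": [0, -0.1, 0.4], "roll": 0},
  {"grip": 0, "slide": [0, -0.05, 0.4], "roll": 0},
  {"grip": 0, "slide": [0, 0, 0.4], "roll": 0},
  {"grip": 0, "slide": [0, 0, 0.4], "roll": 0},
])

```text
clock: 14.65
tool_pos: [0.4414, 0.308, 0.1496]
eef_rot: [-0.011, 0.712, 0.702, -0.012]
contact_force: [0.2, 0.7, -0.5]
width: 0.0251
```

```bash
python3 st.py
```

```text
14.65 [0.4414 0.308  0.1496] z [-0.0322 -0.001  -0.9995] x [ 0.013  1.    -0.001] F [ 0.17  0.67 -0.5 ] T [-0.035 -0.003 -0.048] w 0.0251 q7 -0.8
```

Call:
move_arm([
  {"grip": 0, "slide": [0, 0.01, 0.4], "roll": 0},
  {"grip": 0, "slide": [0, 0.01, 0.4], "roll": 0},
  {"grip": 0, "slide": [0, 0.01, 0.4], "roll": 0},
  {"grip": 0, "slide": [0, 0.01, 0.4], "roll": 0},
  {"grip": 0, "slide": [0, 0.01, 0.4], "roll": 0},
])

```text
clock: 15.07
tool_pos: [0.4415, 0.3086, 0.1276]
eef_rot: [-0.011, 0.712, 0.702, -0.011]
contact_force: [0.3, 0.7, -1.6]
width: 0.0246
```

```bash
python3 st.py
```

```text
15.07 [0.4415 0.3086 0.1276] z [-3.130e-02 -1.000e-04 -9.995e-01] x [ 0.013  1.    -0.   ] F [ 0.34  0.74 -1.6 ] T [ 0.041 -0.041  0.006] w 0.0246 q7 -0.81
```

Call:
move_arm([
  {"grip": 0, "slide": [0, 0.01, 0.3], "roll": 0},
  {"grip": 0, "slide": [0, 0.01, 0.3], "roll": 0},
  {"grip": 0, "slide": [0, 0.01, 0.2], "roll": 0},
  {"grip": 0, "slide": [0, 0, 0.1], "roll": 0},
  {"grip": 0, "slide": [0, 0, 0], "roll": 0},
])

```text
clock: 15.48
tool_pos: [0.4416, 0.3086, 0.1172]
eef_rot: [-0.011, 0.712, 0.702, -0.011]
contact_force: [-0.1, 0.3, 1.0]
width: 0.0245
```

```bash
python3 st.py
```

```text
15.48 [0.4416 0.3086 0.1172] z [-3.170e-02 -3.000e-04 -9.995e-01] x [ 0.013  1.    -0.001] F [-0.1   0.31  1.03] T [-0.063  0.099  0.03 ] w 0.0245 q7 -0.81
```

Call:
move_arm([
  {"grip": 0.4, "slide": [0, 0, 0], "roll": 0},
  {"grip": 0.7, "slide": [0, 0, 0], "roll": 0},
  {"grip": 0.9, "slide": [0, 0, 0], "roll": 0},
  {"grip": 0.9, "slide": [0, 0, 0], "roll": 0},
  {"grip": 0.9, "slide": [0, 0, -0.8], "roll": 0},
  {"grip": 0.9, "slide": [0, 0, -1.5], "roll": 0},
  {"grip": 0.9, "slide": [0, 0, -1.8], "roll": 0},
  {"grip": 0.9, "slide": [0, 0, -1.8], "roll": 0},
  {"grip": 0.9, "slide": [0, 0, -1.8], "roll": 0},
  {"grip": 0.9, "slide": [0, 0, -1.8], "roll": 0},
  {"grip": 0.9, "slide": [0, 0, 0], "roll": 0},
])

```text
clock: 16.4
tool_pos: [0.4441, 0.3082, 0.219]
eef_rot: [-0.011, 0.711, 0.703, -0.012]
contact_force: [0.6, 0.4, 0.2]
width: 0.0771
```

```bash
python3 st.py;  python3 - <<'E'
from h import *
import pickle
D={n:cam(n) for n in('side','scene','wrist')};pickle.dump(D,open('d6.pkl','wb'))
def c(n,x,y,w,h): return cv2.resize(D[n]['image'][y:y+h,x:x+w],(400,300),interpolation=cv2.INTER_CUBIC)
save(np.vstack([np.hstack([c('side',130,225,180,135),c('scene',320,190,140,105)]),np.hstack([c('wrist',220,120,160,120),c('wrist',0,0,560,420)])]),'c6.png')
E
```

```text
16.4 [0.4441 0.3082 0.219 ] z [-0.033  -0.0011 -0.9995] x [ 0.013  1.    -0.002] F [0.63 0.41 0.23] T [ 0.033 -0.058  0.006] w 0.0771 q7 -0.77
```

View pics/c6.png

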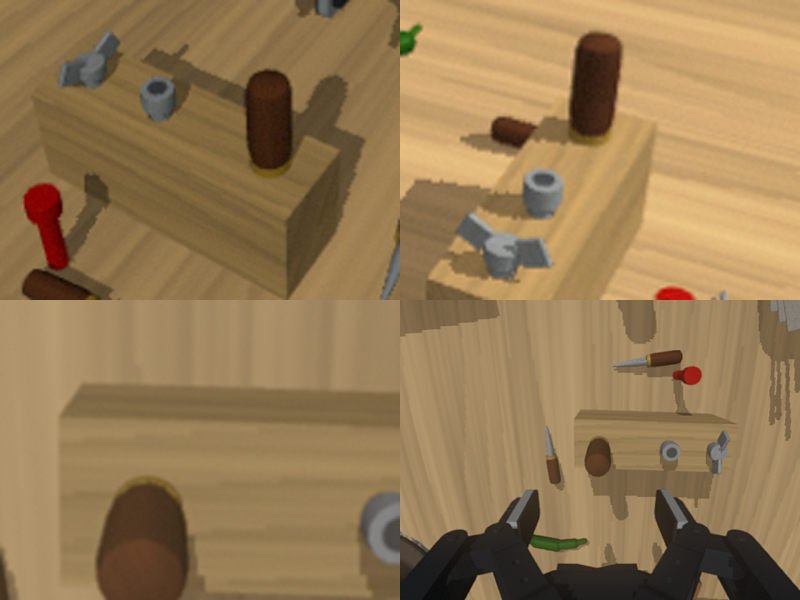

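The drift is standing in its bore, collar down, and the other parts are undisturbed. On to the bolt.

Call:
move_arm([
  {"grip": 0.45, "slide": [0, 1.5, 0], "roll": 0},
  {"grip": 0.45, "slide": [-0.1, 2.0, 0], "roll": 0},
  {"grip": 0.45, "slide": [-0.1, 2.0, 0.5], "roll": 0},
  {"grip": 0.45, "slide": [-0.1, 1.5, 1.2], "roll": 0},
  {"grip": 0.45, "slide": [0, 0.7, 1.5], "roll": 0},
  {"grip": 0.45, "slide": [0, 0, 1.5], "roll": 0},
  {"grip": 0.45, "slide": [0, 0, 1.2], "roll": 0},
  {"grip": 0.45, "slide": [0, 0, 0], "roll": 0},
  {"grip": 0.45, "slide": [0, 0, 0], "roll": 0},
])

```text
clock: 17.3
tool_pos: [0.5153, 0.2991, 0.1404]
eef_rot: [-0.013, 0.711, 0.703, -0.023]
contact_force: [0.9, 0.4, -0.1]
width: 0.0385
```

```bash
python3 st.py
```

```text
17.3 [0.5153 0.2991 0.1404] z [-0.0507 -0.0134 -0.9986] x [ 0.011  1.    -0.014] F [ 0.91  0.4  -0.13] T [-0.064 -0.09   0.026] w 0.0385 q7 -0.7
```

Call:
move_arm([
  {"grip": 0.45, "slide": [0.2, 0.22, 0.2], "roll": 0},
  {"grip": 0.45, "slide": [0.2, 0.22, 0.2], "roll": 0},
  {"grip": 0.45, "slide": [0.2, 0.22, 0.3], "roll": 0},
  {"grip": 0.45, "slide": [0, 0, 0.4], "roll": 0},
  {"grip": 0.45, "slide": [0, 0, 0], "roll": 0},
])

```text
clock: 17.72
tool_pos: [0.5219, 0.3062, 0.1293]
eef_rot: [-0.013, 0.71, 0.703, -0.022]
contact_force: [-0.3, -0.7, -0.8]
width: 0.0382
```

```bash
python3 st.py
```

```text
17.72 [0.5219 0.3062 0.1293] z [-0.05   -0.0127 -0.9987] x [ 0.01   1.    -0.013] F [-0.31 -0.74 -0.81] T [-0.009 -0.069 -0.029] w 0.0382 q7 -0.71
```

Call:
move_arm([
  {"grip": 0.45, "slide": [-0.05, 0, 0.5], "roll": 0},
  {"grip": 0.45, "slide": [-0.05, 0, 0.5], "roll": 0},
  {"grip": 0.45, "slide": [0, 0, 0.5], "roll": 0},
  {"grip": 0.45, "slide": [0, 0, 0.4], "roll": 0},
  {"grip": 0.45, "slide": [0, 0, 0.15], "roll": 0},
  {"grip": 0.45, "slide": [0, 0, 0], "roll": 0},
], squeeze=40)

```text
clock: 18.22
tool_pos: [0.5208, 0.305, 0.1071]
eef_rot: [-0.013, 0.71, 0.703, -0.022]
contact_force: [0.2, 0.8, -1.0]
width: 0.0382
```

```bash
python3 st.py
```

```text
18.22 [0.5208 0.305  0.1071] z [-0.0493 -0.0123 -0.9987] x [ 0.009  1.    -0.013] F [ 0.15  0.79 -0.96] T [ 0.001 -0.041 -0.023] w 0.0382 q7 -0.71
```

Tips are about 1–2 mm above the head's underside. Gripping, then lifting.

Call:
move_arm([
  {"grip": 0.3, "slide": [0, 0, 0], "roll": 0},
  {"grip": 0, "slide": [0, 0, 0], "roll": 0},
  {"grip": 0, "slide": [0, 0, 0], "roll": 0},
  {"grip": 0, "slide": [0, 0, 0], "roll": 0},
  {"grip": 0, "slide": [0, 0, 0], "roll": 0},
], squeeze=40)

```text
clock: 18.63
tool_pos: [0.5211, 0.305, 0.1075]
eef_rot: [-0.013, 0.71, 0.703, -0.022]
contact_force: [0.1, 0.3, -1.0]
width: 0.0191
```

```bash
python3 st.py
```

```text
18.63 [0.5211 0.305  0.1075] z [-0.0487 -0.012  -0.9987] x [ 0.01   1.    -0.013] F [ 0.08  0.33 -0.99] T [-0.012 -0.097  0.028] w 0.0191 q7 -0.71
```

Call:
move_arm([
  {"grip": 0, "slide": [0, -0.02, -0.6], "roll": 0},
  {"grip": 0, "slide": [0, -0.03, -1.0], "roll": 0},
  {"grip": 0, "slide": [0, -0.03, -1.0], "roll": 0},
  {"grip": 0, "slide": [0, -0.03, -1.2], "roll": 0},
  {"grip": 0, "slide": [0, -0.03, -1.2], "roll": 0},
  {"grip": 0, "slide": [0, 0, -1.5], "roll": 0},
  {"grip": 0, "slide": [0, 0, -1.5], "roll": 0},
  {"grip": 0, "slide": [0, 0, -1.5], "roll": 0},
  {"grip": 0, "slide": [-0.5, 0, -1], "roll": 0},
  {"grip": 0, "slide": [-1.5, 0, 0], "roll": 0},
  {"grip": 0, "slide": [-1.5, 0, 0], "roll": 0},
  {"grip": 0, "slide": [-1.5, 0, 0], "roll": 0},
])

```text
clock: 19.63
tool_pos: [0.5238, 0.2565, 0.2273]
eef_rot: [-0.013, 0.708, 0.705, -0.018]
contact_force: [0.8, -0.8, -1.2]
width: 0.0192
```

```bash
python3 st.py
```

```text
19.63 [0.5238 0.2565 0.2273] z [-0.0441 -0.0076 -0.999 ] x [ 0.004  1.    -0.008] F [ 0.78 -0.82 -1.24] T [-0.026 -0.057  0.016] w 0.0192 q7 -0.61
```

Call:
move_arm([
  {"grip": 0, "slide": [-3, -0.2, 0], "roll": 0},
  {"grip": 0, "slide": [-3, -0.2, 0], "roll": 0},
  {"grip": 0, "slide": [-3, -0.2, 0], "roll": 0},
  {"grip": 0, "slide": [-3, -0.2, 0], "roll": 0},
  {"grip": 0, "slide": [-3, -0.2, 0], "roll": 0},
  {"grip": 0, "slide": [-3, -0.2, 0], "roll": 0},
  {"grip": 0, "slide": [-3, -0.2, 0], "roll": 0},
  {"grip": 0, "slide": [-3, -0.2, 0], "roll": 0},
  {"grip": 0, "slide": [-3, -0.2, 0], "roll": 0},
  {"grip": 0, "slide": [-3, -0.2, 0], "roll": 0},
  {"grip": 0, "slide": [-3, -0.2, 0], "roll": 0},
  {"grip": 0, "slide": [-1.5, 0, 0], "roll": 0},
])

```text
clock: 20.63
tool_pos: [0.4815, -0.1258, 0.224]
eef_rot: [-0.016, 0.714, 0.7, -0.026]
contact_force: [1.2, 0.5, -0.8]
width: 0.0191
```

```bash
python3 st.py
```

```text
20.63 [ 0.4815 -0.1258  0.224 ] z [-0.0596 -0.0133 -0.9981] x [ 0.019  1.    -0.014] F [ 1.19  0.49 -0.8 ] T [-0.006 -0.051 -0.031] w 0.0191 q7 0.1
```

Call:
move_arm([
  {"grip": 0, "slide": [0.4, 0.4, 0.6], "roll": 0},
  {"grip": 0, "slide": [0.4, 0.5, 0.8], "roll": 0},
  {"grip": 0, "slide": [0.4, 0.5, 0.8], "roll": 0},
  {"grip": 0, "slide": [0.4, 0.5, 0.8], "roll": 0},
  {"grip": 0, "slide": [0.2, 0.3, 0.8], "roll": 0},
  {"grip": 0, "slide": [0, 0, 0.8], "roll": 0},
  {"grip": 0, "slide": [0, 0, 0.5], "roll": 0},
  {"grip": 0, "slide": [0, 0, 0], "roll": 0},
  {"grip": 0, "slide": [0, 0, 0], "roll": 0},
])

```text
clock: 21.38
tool_pos: [0.496, -0.1118, 0.1624]
eef_rot: [-0.019, 0.716, 0.698, -0.029]
contact_force: [0.1, 0.4, 0.4]
width: 0.0192
```

```bash
python3 st.py;  python3 - <<'E'
from h import *
import pickle
D={n:cam(n) for n in('side','scene','wrist')};pickle.dump(D,open('d7.pkl','wb'))
def c(n,x,y,w,h): return cv2.resize(D[n]['image'][y:y+h,x:x+w],(400,300),interpolation=cv2.INTER_CUBIC)
p=proj(D['wrist'],[.497,-.1085,.074]);x,y=int(p[0])-40,min(int(p[1])-30,360);print(x,y)
save(np.vstack([np.hstack([c('side',295,105,80,60),c('scene',125,135,80,60)]),np.hstack([c('wrist',x,y,80,60),c('wrist',0,0,560,420)])]),'c7.png')
E
```

```text
21.38 [ 0.496  -0.1118  0.1624] z [-0.0678 -0.0124 -0.9976] x [ 0.025  1.    -0.014] F [0.08 0.38 0.36] T [ 0.066 -0.101 -0.052] w 0.0192 q7 0.05
246 188
```

View pics/c7.png

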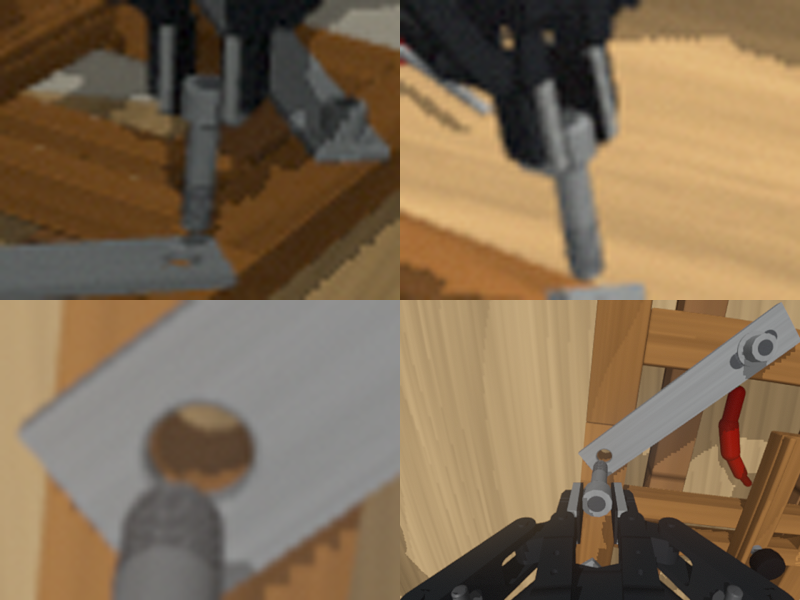

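```bash
python3 - <<'E'
from h import *
import pickle
D=pickle.load(open('d7.pkl','rb'));w=D['wrist'];s=w['s'];R=rot(s['eef_rot'])
print('hole',onz(w,(286,217.8),.074)); print('end wrist',onz(w,(280.2,233.4),.086))
print('end if aligned',s['tool_pos']+R@[0,0,.0765], proj(w,s['tool_pos']+R@[0,0,.0765]))
print('if vertical at grasp', proj(w,s['tool_pos']+[-.001-.019*.057,0,-.0765]))
for n,p in(('side',(334.4,151.3)),('scene',(162.4,189.3))):
  print(n,onz(D[n],p,.086),proj(D[n],s['tool_pos']+R@[0,0,.0765]))
print('head', proj(w,s['tool_pos']+R@[0,0,.0195-.007]),'meas',(199/400*560,(504-300)/300*420))
E
```

```text
hole [ 0.49667985 -0.10811719  0.074     ]
end wrist [ 0.49322915 -0.11452248  0.086     ]
end if aligned [ 0.49099059 -0.11297547  0.08659067] [276.67416301 231.56653857]
if vertical at grasp [281.32519708 230.11379736]
side [ 0.48946185 -0.10904147  0.086     ] [334.43100519 150.11599615]
scene [ 0.49333738 -0.11209918  0.086     ] [162.78670933 188.37963086]
head [276.9717988 283.9123982] meas (278.6, 285.6)
```

Call:
move_arm([
  {"grip": 0, "slide": [0.25, 0.18, 0], "roll": 0},
  {"grip": 0, "slide": [0.2, 0.18, 0], "roll": 0},
  {"grip": 0, "slide": [0, 0, 0], "roll": 0},
  {"grip": 0, "slide": [0, 0, 0], "roll": 0},
])

```text
clock: 21.87
tool_pos: [0.5013, -0.108, 0.1645]
eef_rot: [-0.017, 0.716, 0.697, -0.027]
contact_force: [1.2, 0.9, -0.6]
width: 0.0191
```

```bash
cat > look.py <<'E'
from h import *
w=cam('wrist');s=w['s'];R=rot(s['eef_rot'])
p=proj(w,[.4967,-.1082,.074]);x,y=int(p[0])-20,int(p[1])-12
g=cv2.cvtColor(w['image'],cv2.COLOR_RGB2HSV)[y:y+46,x:x+40]
print(x,y);print('\n'.join(''.join('#' if v>85 else '.' for v in r) for r in g[...,1]))
E
python3 st.py;python3 look.py
```

```text
21.87 [ 0.5013 -0.108   0.1645] z [-0.0632 -0.0132 -0.9979] x [ 0.027  1.    -0.015] F [ 1.15  0.92 -0.64] T [ 0.005 -0.07  -0.045] w 0.0191 q7 0.04
258 210
........................................
........................................
........................................
........................................
...................##...................
................#########...............
..............############..............
.............###############............
............################............
...........##################...........
...........###################..........
...........###################..........
...........###################..........
...........###################..........
...........########........###..........
............#####...........##..........
............####........................
.............##.........................
........................................
........................................
........................................
........................................
........................................

[... 242 characters left out ...]
...
#.......................................
##......................................
###.....................................
###...................................##
####................................####
#####..............................#####
######............................######
#######..........................#######
########........................########
#########.......................########
##########......................########
##########......................########
##########......................########
##########......................########
#########.......................########
#########.......................########
########........................########
```

```bash
python3 - <<'E'
from h import *
w=cam('wrist');s=w['s']
z=s['tool_pos'][2]-.0765*.998
print(z,'hole',onz(w,(278.3,222.8),.074),'top edge',onz(w,(278.3,213.7),.074))
for zz in(z,z+.001): print('far edge of end',onz(w,(280,223.7),zz))
E
```

```text
0.08819501978768496 hole [ 0.49674397 -0.10834016  0.074     ] top edge [ 0.49690664 -0.10163241  0.074     ]
far edge of end [ 0.49875865 -0.10337398  0.08819502]
far edge of end [ 0.4988185  -0.10297673  0.08919502]
```

Call:
move_arm([
  {"grip": 0, "slide": [0, -0.1, 0.3], "roll": 0},
  {"grip": 0, "slide": [0, 0, 0.3], "roll": 0},
  {"grip": 0, "slide": [0, 0, 0.3], "roll": 0},
  {"grip": 0, "slide": [0, 0, 0.2], "roll": 0},
  {"grip": 0, "slide": [0, 0, 0], "roll": 0},
])

```text
clock: 22.38
tool_pos: [0.499, -0.1084, 0.1524]
eef_rot: [-0.017, 0.716, 0.697, -0.027]
contact_force: [-0.0, 0.1, -0.0]
width: 0.0191
```

```bash
python3 st.py;python3 look.py
```

```text
22.38 [ 0.499  -0.1084  0.1524] z [-0.0635 -0.0133 -0.9979] x [ 0.027  1.    -0.015] F [-0.03  0.09 -0.03] T [ 0.017 -0.029 -0.   ] w 0.0191 q7 0.04
260 216
........................................
........................................
........................................
........................................
..................#####.................
................##########..............
..............##############............
.............################...........
............#####........#####..........
...........####...........####..........
...........##...............###.........
...........##................##.........
...........#..................#.........
...........#..................#.........
..............................#.........
........................................
........................................
........................................
........................................
........................................
........................................
........................................
........................................

[... 242 characters left out ...]
...
........................................
........................................
#.......................................
##......................................
###.....................................
####...................................#
#####................................###
######.............................#####
#######...........................######
#######.........................########
######.........................########.
####..........................######....
###............................#####....
##..............................####....
#................................###....
.................................###....
..................................##....
```

Call:
move_arm([
  {"grip": 0, "slide": [0.03, 0.01, 0.15], "roll": 0},
  {"grip": 0, "slide": [0.02, 0.01, 0.15], "roll": 0},
  {"grip": 0, "slide": [0, 0.01, 0.15], "roll": 0},
  {"grip": 0, "slide": [0, 0.01, 0.15], "roll": 0},
])

```text
clock: 22.77
tool_pos: [0.4993, -0.108, 0.1462]
eef_rot: [-0.017, 0.716, 0.697, -0.027]
contact_force: [0.7, -0.3, 0.1]
width: 0.0187
```

```bash
python3 st.py
```

```text
22.77 [ 0.4993 -0.108   0.1462] z [-0.063  -0.0133 -0.9979] x [ 0.027  1.    -0.015] F [ 0.73 -0.34  0.14] T [-0.005 -0.103 -0.007] w 0.0187 q7 0.04
```

Call:
move_arm([
  {"grip": 0, "slide": [0, 0, 0.15], "roll": 0},
  {"grip": 0, "slide": [0, 0, 0.15], "roll": 0},
  {"grip": 0, "slide": [0, 0, 0.15], "roll": 0},
  {"grip": 0, "slide": [0, 0, 0.15], "roll": 0},
])

```text
clock: 23.1
tool_pos: [0.499, -0.1081, 0.1396]
eef_rot: [-0.017, 0.716, 0.697, -0.027]
contact_force: [0.8, 0.4, -0.2]
width: 0.0188
```

```bash
python3 st.py
```

```text
23.1 [ 0.499  -0.1081  0.1396] z [-0.0628 -0.0133 -0.9979] x [ 0.027  1.    -0.015] F [ 0.76  0.39 -0.22] T [ 0.005 -0.118  0.023] w 0.0188 q7 0.04
```

Call:
move_arm([
  {"grip": 0, "slide": [0, 0.01, 0.2], "roll": 0},
  {"grip": 0, "slide": [0, 0.01, 0.2], "roll": 0},
  {"grip": 0, "slide": [0, 0.01, 0.2], "roll": 0},
  {"grip": 0, "slide": [0, 0.01, 0.2], "roll": 0},
])

```text
clock: 23.43
tool_pos: [0.4989, -0.1083, 0.1308]
eef_rot: [-0.017, 0.716, 0.697, -0.027]
contact_force: [-0.6, -0.0, -1.0]
width: 0.0188
```

```bash
python3 st.py
```

```text
23.43 [ 0.4989 -0.1083  0.1308] z [-0.0626 -0.0134 -0.9979] x [ 0.027  1.    -0.015] F [-0.63 -0.03 -0.96] T [-0.04  -0.131  0.019] w 0.0188 q7 0.04
```

Call:
move_arm([
  {"grip": 0, "slide": [0, 0.01, 0.2], "roll": 0},
  {"grip": 0, "slide": [0, 0.01, 0.2], "roll": 0},
  {"grip": 0, "slide": [0, 0.01, 0.2], "roll": 0},
  {"grip": 0, "slide": [0, 0.01, 0.2], "roll": 0},
  {"grip": 0, "slide": [0, 0.01, 0.2], "roll": 0},
])

```text
clock: 23.85
tool_pos: [0.4988, -0.1084, 0.1196]
eef_rot: [-0.017, 0.716, 0.697, -0.027]
contact_force: [0.4, 0.7, -1.0]
width: 0.0191
```

```bash
python3 st.py
```

```text
23.85 [ 0.4988 -0.1084  0.1196] z [-0.0627 -0.0134 -0.9979] x [ 0.027  1.    -0.015] F [ 0.36  0.75 -1.02] T [-0.005 -0.031  0.023] w 0.0191 q7 0.04
```

Call:
move_arm([
  {"grip": 0, "slide": [0, 0.01, 0.2], "roll": 0},
  {"grip": 0, "slide": [0, 0.01, 0.2], "roll": 0},
  {"grip": 0, "slide": [0, 0.01, 0.2], "roll": 0},
  {"grip": 0, "slide": [0, 0.01, 0.2], "roll": 0},
  {"grip": 0, "slide": [0, 0.01, 0.2], "roll": 0},
  {"grip": 0, "slide": [0, 0.01, 0.2], "roll": 0},
])

```text
clock: 24.35
tool_pos: [0.4987, -0.1086, 0.1063]
eef_rot: [-0.017, 0.716, 0.697, -0.027]
contact_force: [0.4, -0.4, -0.2]
width: 0.0191
```

```bash
python3 st.py
```

```text
24.35 [ 0.4987 -0.1086  0.1063] z [-0.0626 -0.0134 -0.9979] x [ 0.027  1.    -0.015] F [ 0.35 -0.43 -0.21] T [-0.001 -0.003  0.025] w 0.0191 q7 0.04
```

Call:
move_arm([
  {"grip": 0, "slide": [0, 0.01, 0.1], "roll": 0},
  {"grip": 0, "slide": [0, 0, 0.1], "roll": 0},
  {"grip": 0, "slide": [0, 0, 0], "roll": 0},
  {"grip": 0.4, "slide": [0, 0, 0], "roll": 0},
  {"grip": 0.5, "slide": [0, 0, 0], "roll": 0},
  {"grip": 0.5, "slide": [0, 0, 0], "roll": 0},
  {"grip": 0.5, "slide": [0, 0, 0], "roll": 0},
  {"grip": 0.5, "slide": [0, 0, -0.6], "roll": 0},
  {"grip": 0.5, "slide": [0, 0, -1.2], "roll": 0},
  {"grip": 0.5, "slide": [0, 0, -1.5], "roll": 0},
  {"grip": 0.5, "slide": [0, 0, -1], "roll": 0},
  {"grip": 0.5, "slide": [0, 0, 0], "roll": 0},
])

```text
clock: 25.35
tool_pos: [0.5012, -0.108, 0.1495]
eef_rot: [-0.018, 0.716, 0.697, -0.027]
contact_force: [0.5, -1.0, 0.3]
width: 0.0422
```

```bash
python3 st.py; python3 - <<'E'
from h import *
import pickle
D={n:cam(n) for n in('side','scene','wrist')};pickle.dump(D,open('d8.pkl','wb'))
w=D['wrist']
for z in(.088,): print([proj(D[n],[.4967,-.1085,z]).round(1) for n in D])
# lighter head segmentation printout in side view around head
for n in('side','wrist'):
  p=proj(D[n],[.4967,-.1085,.081]);x,y=int(p[0])-20,int(p[1])-16
  g=cv2.cvtColor(D[n]['image'],cv2.COLOR_RGB2GRAY)[y:y+32,x:x+40];print(n,x,y)
  print('\n'.join(''.join('%x'%(v//16) for v in r) for r in g))
E
```

```text
25.35 [ 0.5012 -0.108   0.1495] z [-0.0638 -0.0132 -0.9979] x [ 0.027  1.    -0.015] F [ 0.52 -0.96  0.32] T [ 0.    -0.056  0.007] w 0.0422 q7 0.04
[array([331.1, 149.7]), array([162.6, 189.6]), array([277.1, 241.7])]
side 310 136
4334444344322222224444444444443233322222
4444444444322222224444444444444432222222
4444444444322222223445444444444443322322
4444444443222222223444445444444443322222
4444444443333222223444444444544443232222
4444444444333323223444444444444433222222
4445444444432333444433444444434432222222
4444444444433334444444444444444432222222
4444444445443344444444444434444432222222
4444444444444444444444445444444332322332
4444444444434445444444454444444432232224
4444444444444444444444444444444322223244
3434444444444444444555554444444322222444
4444444444444444456532235554444444444434
4444443444444444456422223554444444444444
4444444344444444345554445654444444444444
3444444444444455444556666545544444344444
5555555566555555544555555435544444344444
5555555555555555444555555435554444444444
6665555555555555444555554445554454444433
6555566556555555545555554355555444454333
5555555
[... 1069 characters left out ...]
688
9999889999999987665555667788999999755688
9999889999999765555555555678999999865688
9999899999997655555555555557899999975688
9998999999986555555555555556789999986688
9998999999975555555555555555678999987678
9988999999865555555555555555578999998667
9988999999865555555555555555568999998667
9988999999755555555555555555568999998666
9988999999755555555555555555568999998666
9988999999765555555555555555568999997667
9988899999865555555555555555568899997667
8888899999865555555555555555578899987667
8999999999976555555555555555688899987666
8899999999987655555555555555788889987666
8999999999998765555555555557888889877666
8889999999999876555555555678888888876666
7888999999999988766556667888988888766666
```

Call:
move_arm([
  {"grip": 0, "slide": [0, 0, 0], "roll": 0},
  {"grip": 0, "slide": [0, 0, 0], "roll": 0},
  {"grip": 0, "slide": [0, 0, 0.5], "roll": 0},
  {"grip": 0, "slide": [0, 0, 0.6], "roll": 0},
  {"grip": 0, "slide": [0, 0, 0.6], "roll": 0},
  {"grip": 0, "slide": [0, 0, 0.5], "roll": 0},
  {"grip": 0, "slide": [0, 0, 0.3], "roll": 0},
  {"grip": 0, "slide": [0, 0, 0], "roll": 0},
])

```text
clock: 26.17
tool_pos: [0.4956, -0.1079, 0.1161]
eef_rot: [-0.021, 0.716, 0.697, -0.03]
contact_force: [0.4, -0.1, 0.3]
width: -0.0001
```

```bash
python3 st.py
```

```text
26.17 [ 0.4956 -0.1079  0.1161] z [-0.0732 -0.012  -0.9972] x [ 0.027  1.    -0.014] F [ 0.4  -0.05  0.29] T [ 0.027 -0.115 -0.03 ] w -0.0001 q7 0.04
```

Call:
move_arm([
  {"grip": 0, "slide": [0, 0.25, 0], "roll": 0},
  {"grip": 0, "slide": [0, 0, 0.1], "roll": 0},
  {"grip": 0, "slide": [0, 0, 0.1], "roll": 0},
])

```text
clock: 26.42
tool_pos: [0.4981, -0.108, 0.1134]
eef_rot: [-0.021, 0.716, 0.697, -0.031]
contact_force: [-0.1, -0.2, 2.1]
width: 0.0001
```

```bash
python3 st.py
```

```text
26.42 [ 0.4981 -0.108   0.1134] z [-0.0739 -0.012  -0.9972] x [ 0.027  1.    -0.014] F [-0.1 -0.2  2.1] T [0.023 0.114 0.025] w 0.0001 q7 0.04
```

Call:
move_arm([
  {"grip": 0, "slide": [0, 0, 0.1], "roll": 0},
  {"grip": 0, "slide": [0, 0, -0.6], "roll": 0},
  {"grip": 0, "slide": [0, 0, -1.5], "roll": 0},
  {"grip": 0, "slide": [0, 0, -2], "roll": 0},
  {"grip": 0, "slide": [0, 0, -2], "roll": 0},
  {"grip": 0, "slide": [0, 0, -2], "roll": 0},
  {"grip": 0.5, "slide": [0, 0, -2], "roll": 0},
  {"grip": 0.5, "slide": [0, 0, -1.5], "roll": 0},
  {"grip": 0.5, "slide": [0, 0, 0], "roll": 0},
  {"grip": 0.5, "slide": [0, 0, 0], "roll": 0},
])

```text
clock: 27.25
tool_pos: [0.5074, -0.1066, 0.237]
eef_rot: [-0.02, 0.716, 0.697, -0.029]
contact_force: [-0.5, 0.1, -0.7]
width: 0.043
```

```bash
python3 st.py; python3 - <<'E'
from h import *
D={n:cam(n) for n in('side','scene','wrist')}
def c(n,x,y,w,h): return cv2.resize(D[n]['image'][y:y+h,x:x+w],(400,300),interpolation=cv2.INTER_CUBIC)
p=proj(D['wrist'],[.4967,-.1085,.08]);x,y=int(p[0])-48,int(p[1])-36
save(np.vstack([np.hstack([c('side',295,120,80,60),c('wrist',x,y,96,72)]),np.hstack([c('scene',120,150,120,90),c('side',0,0,560,420)])]),'c9.png')
E
```

```text
27.25 [ 0.5074 -0.1066  0.237 ] z [-0.0703 -0.0122 -0.9974] x [ 0.027  1.    -0.014] F [-0.46  0.07 -0.75] T [ 0.064 -0.093  0.03 ] w 0.043 q7 0.05
```

View pics/c9.png

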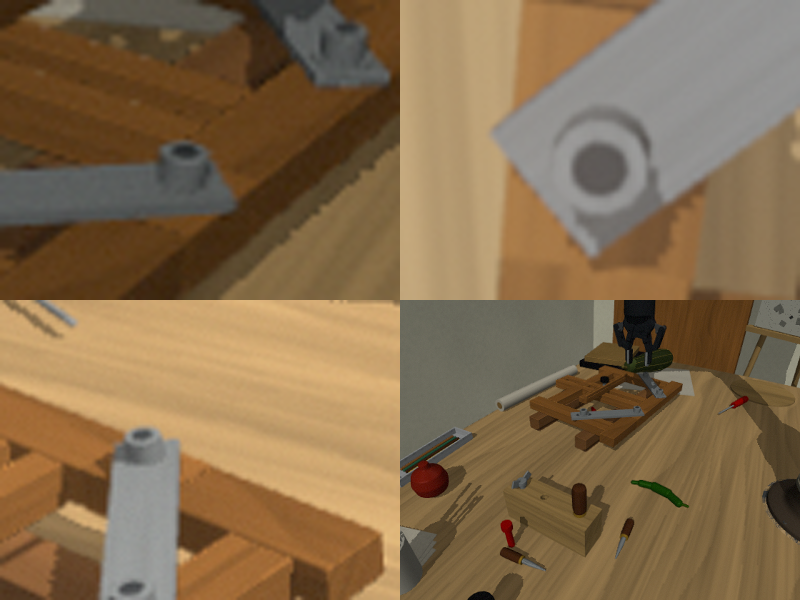

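The bolt head sits flat on the brace, the drift and wing bolt are in the block, nothing else has been disturbed, and the gripper is clear. Handing in.

```bash
python3 -c "
from bench import manip
print(manip.finish_job())"
```

```text
the job is handed in; nothing more can be done
None
```

The job is done and was handed in at about 27 s of the 69 s allowed; the hand-in gives no verdict.

- **Drift:** I worked it down through both holes with about 4–7 N of push. Its tip reached about 61 mm below the brace top (51 mm needed), by the arm's own position reading. A picture after pulling it out showed a clear view through both holes. It is back in its own bore with the collar down on the block.
- **Bolt:** I fitted the round-headed bolt and let go. A light touch on its head met contact at 88–89 mm above the table, and fully home is 88 mm. The last pictures show the head flat on the brace.
- **Everything else:** The wing bolt, the red bolt, the small drifts and the other things are where they were, and the gripper is open and clear.

**Disagreements:**
- The three cameras differed by up to about 7 mm on the hole's position, so I used the wrist camera.
- The tool slowly tilted to about 4° over the moves. This did not hinder the bolt, which went in without any noticeable resistance.

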